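# Hold a cleaning tablet over the bowl with the tongs

## Task

Pick up the tongs, and with them (never with the gripper itself) take the cleaning tablet off its blue stand and bring it over the white bowl. Finish while still holding: the tablet squeezed between both jaws of the tongs, still, over the middle of the bowl and clear above its rim, touching only the tongs. Do not move the bowl, and leave the bottle, the jar and the brush where they are.

Things in the scene. Friction and masses are not known exactly. Their poses are not given: they have to be found in the camera images.
- tongs: Steel tongs lying on their side (arms open and close horizontally), 214 mm long, 22 mm tall, 90 g. Origin: on the underside, midway between the arms, near the centre of mass, the place to grip. x runs from the hinge barrel (at -95 mm) to the jaw ends (+115 mm), y across, z up. The arms are upright flat bars, 3 mm thick, that move together, mirrored; springs press them open.
- tongs_grip (a point): Grip point: on the tongs' axis above their origin, 11 mm above the underside. Outer width here: 55 mm free, 34 mm with the tablet gripped, 19 mm with jaws shut. Each 1 mm squeezed off it takes 2 mm off the jaw gap. To carry them open, squeeze to about 44 mm (springs push back 10 N; 12 N at 34 mm, 16 N shut). Outer faces here are parallel at 44 mm, flared 0.06 rad to the jaws when free.
- tongs_left: The arm at the tongs' +y side; origin on the hinge axis, 95 mm behind the tongs' origin, on the underside. Turns about z as the tongs close: 0 free, up to 0.19 rad clockwise from above relative to tongs.
- tongs_right: The tongs' arm at the tongs' -y side, mirror image of the left one.
- tongs_jaws (a point): Point midway between the two black flat jaws (each 35 mm long, 22 mm tall), 98 mm ahead of the tongs' origin, 11 mm above their underside: the tablet belongs here when gripped. Jaw gap: 81 mm free, about 59 mm when squeezed to 44 mm at the grip point.
- tablet: Round cleaning tablet, white with an orange top layer, 34 mm diameter, 28 mm tall, about 35 g, standing upright on the middle of the stand. Origin at the centre of its underside, z up.
- stand: Blue ceramic stand, fixed, 20 mm tall, 72 mm wide at its 4 mm thick foot, narrower above with a flat round top 52 mm wide. Origin at the centre of its underside.
- bowl: White bowl, loose, 150 mm wide at the rim, 70 mm tall, 0.45 kg. Origin at the centre of its underside.
- bowl_rim (a point): Centre of the bowl's mouth, at the height of the rim, 70 mm above the worktop.
- detergent: Green detergent bottle, 70 mm wide, 200 mm tall, standing at one side. A bystander. Origin at the centre of its underside.
- salt_jar: Glass jar with a steel lid, 72 mm wide, 110 mm tall, standing at the other side. A bystander. Origin at the centre of its underside.
- scrub_brush: Scrubbing brush, wooden back on yellow bristles, 150 x 50 mm, 40 mm tall, lying across at the far side of the worktop. A bystander. Origin at the centre of its underside.
Things that resemble listed ones, but are neither listed nor needed, are in the scene too. There is more than one size of the stand; the job needs the larger. Several things look just like the tongs: the one meant starts farthest to the robot's left.

How it is judged:
By the outcome, as a careful person would: the job done as asked, in the order asked, and still so for the second after the job is handed in, while the arm keeps its last pose, push and grip.
It also fails if it takes over 48 s, if anything falls off the work surface, if the arm or the gripper's body presses on something with over 40 N, if the wrist force passes 120 N, or if a joint passes its speed limit or range.

## Robot

A 6-joint arm with a two-finger parallel gripper is mounted at the origin on the work surface. World frame = base frame: x ahead of the robot, y to its left, z up, the work surface at z = 0. Lengths are in m, angles in rad, forces in N, time in s.
With the tool pointing down it reaches from about 0.35 to 0.775 m from the base axis. Payload 7.3 kg.
Tool frame: the origin (TCP) lies at the very end of the fingers, on their centre line; the grasp point (between the pads) lies 19 mm behind it; z points along the fingers, y is the direction in which the jaws open and shut (so a half turn about z gives the same grasp; the last joint's range is limited). The gripper opens to 92 mm and grips with 3 to 60 N. Pads are 19 mm wide; open, the fingers measure 130 mm over their backs; the gripper's body (75 mm by 190 mm) begins 47 mm behind the grasp point.
Start: joints at [-1.282, 0.342, 1.524, -0, 1.275, -0.146], TCP at [0.221, -0.476, 0.227] pointing down, gripper open.
Joint ranges: [-2.53, 2.53], [-0.77, 2.02], [0.04, 2.7], [-1, 4.14], [0.28, 2.66], [-3.11, 3.11]. Speed limits (rad/s): [2.57, 2.57, 3.14, 3.14, 3.14, 3.14].

## Interface

Orientations are given as [roll, pitch, yaw] about the fixed x, y, z axes, in that order (R = Rz(yaw) Ry(pitch) Rx(roll)).
In Python, from cell import observe, read_camera, camera_info, hand_in gives the robot as it stands.
- The arm moves only by the tool jog_arm, never from a script. Its argument "rows" is one flat list of numbers, 5 for each row, row after row: the finger opening in mm, from 0 to 91.8, then the shift along the tool's x, y, z in mm, then the turn about the tool's z in degrees. In form: [gripper, tx, ty, tz, roll, gripper, tx, ty, tz, roll, ...]. A call has 1 to 20 rows; each row shifts and turns the commanded pose from where the row before left it, along the tool's axes as they then stand; what a row does not reach is not made up. A row lasts 1/10 s, in which the tool goes at most 50 mm and 8.59 degrees, less where a joint would pass 70% of its speed; a pose out of reach is approached as far as the arm can. A call with a gripper value outside its range is refused whole. The fingers move at their own pace and stop on an object; "grip_force" is the grip in N (left out, the last holds). Time passes only in rows, so rows that do not move let the fingers close. It gives the time, the measured TCP pose, the force and the opening at its end, in the units of the state.
- observe(): the state, without advancing time (a new reading comes with each control period).
- read_camera(name): name is "side" or "top"; returns (picture, depth): 480x640x3 uint8, red, green, blue; 480x640 float32, m along the optical axis (not along the pixel's ray), 0 where there is no reading.
- camera_info(name): a dict with "fx", "fy", "cx", "cy" (pixels), "distortion" ([k1, k2, p1, p2, k3] as OpenCV has them; the pictures are not rectified), "extrinsics" (4x4, takes a point from camera to world coordinates). Camera axes: x right, y up, looking along -z (the intrinsics and any distortion apply to the point x, -y, -z); pixel columns grow to the right and rows downward; lengths in m; the calibration is good to about 2 mm. A picture is of the moment at which its call begins. camera_info takes no time and is no camera call.
- hand_in(): hands the job in, once; it reports no verdict.
The state is a dict: "time": time; "qpos": joint angles; "qvel": joint speeds; "joint_efforts": joint torques, N m; "tool_pos": TCP position; "tool_rot": TCP orientation; "contact_force": force on the tool from outside, world axes, zero at the start; "torque": the same for the moment, N m; "opening": finger opening in m.
Only numpy, scipy, OpenCV 4.12 (cv2) and the standard library are available. Lean on these libraries where they do the work, as an engineer would, in place of code of your own. Each camera call takes 0.05 s, during which the arm holds its last target. There are 200 camera calls.

## Working session

There is one attempt and no reset: what is moved stays moved. The work goes in short steps, Python scripts to look and compute and a tool call to move; the robot and the scene stay as the last step left them, time stands still between calls to the robot, and variables do not carry over. Pictures are saved under pics/ and viewed, about 8 in all and at most 12, crops included, and the job is handed in when it is done.

Besides the shell and the picture viewer there is one more tool, called after "Emit:" as name(argument=value, ...) on one line, values as JSON. jog_arm: Moves the arm, as the interface text tells. Its arguments: {"type":"object","properties":{"rows":{"type":"array","items":{"type":"number"}},"grip_force":{"type":"number"}},"required":["rows"]}

```bash
mkdir -p pics; cat > h.py <<'E'
import numpy as np, cv2
from cell import observe, read_camera, camera_info, hand_in
def cloud(name, d):
    i=camera_info(name); K=np.array([[i['fx'],0,i['cx']],[0,i['fy'],i['cy']],[0,0,1.]])
    h,w=d.shape; u,v=np.meshgrid(np.arange(w),np.arange(h))
    p=cv2.undistortPoints(np.stack([u,v],-1).reshape(-1,1,2).astype(np.float64),K,np.array(i['distortion'],float)).reshape(h,w,2)
    E=np.array(i['extrinsics'])
    c=np.stack([p[...,0]*d,-p[...,1]*d,-d],-1)
    return c@E[:3,:3].T+E[:3,3]
def shot(name,tag):
    im,d=read_camera(name); cv2.imwrite(f'pics/{tag}.png',im[...,::-1]); np.savez(f'pics/{tag}.npz',im=im,d=d)
    return im,d,cloud(name,d)
E
python3 - <<'E'
from h import *
print(observe())
for n in('top','side'):
    i=camera_info(n); print(n,np.round(i['extrinsics'],3).tolist(),i['fx'],i['distortion'])
    im,d,P=shot(n,n+'0')
    print((d>0).mean())
E
```

```text
{'time': 0.0, 'qpos': array([-1.28201215e+00,  3.42740836e-01,  1.52501124e+00, -7.16939329e-06,
        1.27540472e+00, -1.46014740e-01]), 'qvel': array([-4.00538506e-04, -1.76616543e-03, -3.14212289e-04,  1.21847399e-03,
        3.14520697e-04, -2.12338268e-05]), 'joint_efforts': array([ 7.91215480e-04, -4.31245673e+01, -2.44217294e+01,  7.18318066e-02,
        5.59844601e-02, -1.25482152e-04]), 'tool_pos': array([ 0.22103873, -0.47575169,  0.22603758]), 'tool_rot': array([-3.14004416e+00, -2.20794496e-04,  4.34800840e-01]), 'contact_force': array([-0.48902327,  0.32325696, -0.09943395]), 'torque': array([ 0.00931265, -0.0262678 ,  0.00263512]), 'opening': 0.09186738887126643}
top [[-0.028, 0.987, -0.155, 0.298], [-1.0, -0.029, -0.003, -0.0], [-0.007, 0.155, 0.988, 1.466], [0.0, 0.0, 0.0, 1.0]] 576.4542872102185 [-0.17170891  0.          0.          0.          0.        ]
0.9960319010416666
side [[0.983, 0.124, -0.139, 0.329], [-0.186, 0.714, -0.675, -0.875], [0.015, 0.689, 0.724, 0.988], [0.0, 0.0, 0.0, 1.0]] 531.4533410044769 [-0.1351742  0.         0.         0.         0.       ]
0.995947265625
```

View pics/top0.png

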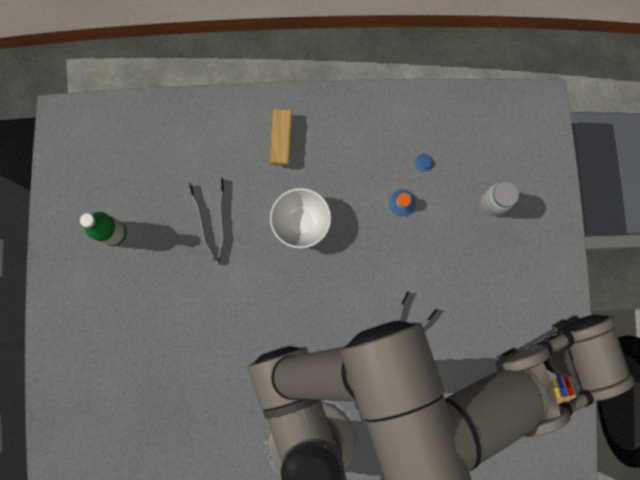

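View pics/side0.png

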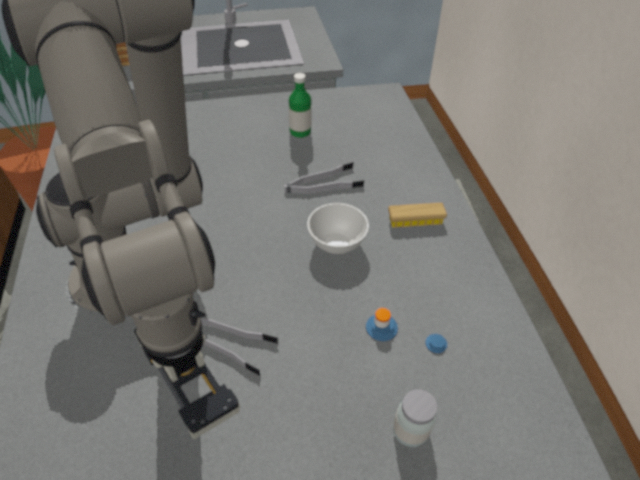

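Top view: tongs candidates are at (210,225), farthest left (+y), and a look-alike at (415,320) partly under the arm. The stand with the tablet is at (403,202); the smaller empty one is at (424,162). The bowl is at (301,218). I choose the tongs at (210,225), and will measure them and check with a close crop.

```bash
python3 - <<'E'
from h import *
z=np.load('pics/top0.npz'); im,d=z['im'],z['d']; P=cloud('top',d); hsv=cv2.cvtColor(im,cv2.COLOR_RGB2HSV)
z2=np.load('pics/side0.npz'); im2=z2['im']; P2=cloud('side',z2['d']); hsv2=cv2.cvtColor(im2,cv2.COLOR_RGB2HSV)
print('table z',np.median(P[280:300,100:180,2]))
def cir(m,Pz,n):
    q=Pz[m]; c,r=cv2.minEnclosingCircle(q[:,:2].astype(np.float32)); print(n,len(q),np.round(c,4),round(r,4),'med',np.round(np.median(q,0),4))
for Pz,h,n in((P,hsv,'top'),(P2,hsv2,'side')):
    w=np.zeros(h.shape[:2],bool)
    if n=='top': w[140:260,380:450]=1
    else: w[290:360,350:460]=1
    cir(w&(h[...,0]<20)&(h[...,1]>150)&(Pz[...,2]>.03),Pz,n+' orange')
    b=w&(h[...,0]>95)&(h[...,0]<125)&(h[...,1]>110)
    k,l,s,c=cv2.connectedComponentsWithStats(b.astype(np.uint8))
    for j in range(1,k):
        if s[j,4]>30: cir(l==j,Pz,n+' blue')
    for lo,xx in((.055,0),):
        w=(Pz[...,2]>.06)&(Pz[...,2]<.08)&(abs(Pz[...,1]-.04)<.12)&(abs(Pz[...,0]-.52)<.12); cir(w,Pz,n+' bowl rim')
    # tongs
    w=(Pz[...,2]>.008)&(Pz[...,2]<.035)&(abs(Pz[...,1]-.25)<.09)&(abs(Pz[...,0]-.52)<.14)
    q=Pz[w]; v,u=np.where(w); dark=h[...,2][w]<60
    print(n,'tongs',len(q),u.min(),u.max(),v.min(),v.max(),q.min(0),q.max(0))
    # slices in x
    for a in np.arange(.38,.66,.02):
        s=q[(abs(q[:,0]-a)<.003)]
        if len(s): print(round(a,3),np.round(np.sort(s[:,1]),3)[::max(1,len(s)//8)],round(s[:,2].max(),3))
    print('dark', np.round(q[dark].mean(0),3), dark.sum())
cv2.imwrite('pics/c1.png',cv2.resize(im[160:280,160:260,::-1],None,fx=5,fy=5,interpolation=cv2.INTER_CUBIC))
E
```

```text
table z 0.0006205066179690855
top orange 130 [ 0.6015 -0.2511] 0.0169 med [ 0.601  -0.2511  0.0487]
top blue 217 [ 0.5085 -0.1692] 0.2699 med [ 0.707  -0.3155  0.0116]
top blue 294 [ 0.4632 -0.1377] 0.2149 med [ 0.5908 -0.2468  0.0075]
top bowl rim 519 [0.5601 0.0127] 0.0754 med [0.5751 0.0154 0.0685]
top tongs 404 175 243 185 294 [0.38109182 0.16046057 0.00801625] [0.65958017 0.33783955 0.03033102]
0.38 [0.213 0.311 0.321] 0.009
0.4 [0.22  0.223 0.29 ] 0.01
0.42 [0.218] 0.009
0.44 [0.192] 0.009
0.46 [0.223 0.224 0.226 0.226 0.227 0.228 0.228 0.231 0.269] 0.028
0.48 [0.163 0.218 0.22  0.22  0.22  0.22  0.221 0.224 0.236 0.237 0.239 0.241
 0.241] 0.03
0.5 [0.16  0.214 0.214 0.215 0.215 0.218 0.218 0.225 0.247 0.248 0.25  0.25
 0.251] 0.029
0.52 [0.211 0.211 0.212 0.213 0.219 0.225 0.257 0.258 0.258 0.258 0.258] 0.024
0.54 [0.211 0.211 0.211 0.212 0.213 0.243 0.251 0.261 0.264 0.264 0.264] 0.028
0.56 [0.212 0.213 0.214 0.215 0.264 0.265 0.265 0.266] 0.028
0.58 [0.214 0.214 0.217 0.217 0.269 0.27  0.272 0.272 0.272] 0.026
0.6 [0.216 0.217 0.218 0.273 0.273 0.273 0.274] 0.03
0.62 [0.214 
[... 771 characters left out ...]
239] 0.024
0.5 [0.209 0.212 0.213 0.216 0.245 0.248 0.249 0.251 0.252] 0.024
0.52 [0.203 0.206 0.208 0.209 0.212 0.251 0.256 0.257 0.258 0.262] 0.025
0.54 [0.206 0.209 0.21  0.212 0.213 0.257 0.259 0.261 0.263 0.264] 0.026
0.56 [0.209 0.21  0.212 0.213 0.214 0.262 0.265 0.266 0.267] 0.024
0.58 [0.209 0.21  0.213 0.214 0.216 0.267 0.267 0.269 0.274] 0.023
0.6 [0.214 0.215 0.216 0.218 0.267 0.272 0.273 0.274] 0.025
0.62 [0.211 0.212 0.212 0.216 0.217 0.217 0.275 0.277 0.279 0.28  0.281 0.281
 0.283 0.283] 0.025
0.64 [0.207 0.21  0.211 0.212 0.212 0.214 0.282 0.287 0.288 0.29  0.29  0.293] 0.026
0.66 [0.209 0.209 0.211 0.211 0.212 0.29  0.292 0.292 0.295 0.296] 0.023
dark [0.651 0.261 0.014] 43
```

View pics/c1.png

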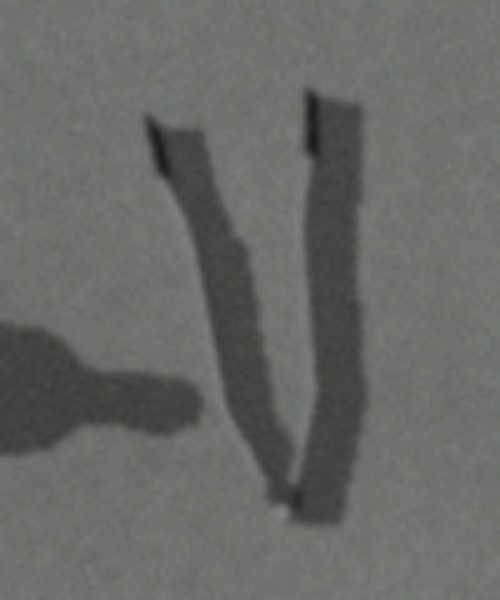

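Crop confirms: open V-shaped tongs, hinge at bottom (crop 280,505), black jaws at (155,145) and (312,120). Refining their pose.

```bash
cat >> h.py <<'E'
def tongs_fit(Q, c0, th, it=5):
    c=np.array(c0)
    for _ in range(it):
        R=np.array([[np.cos(th),np.sin(th)],[-np.sin(th),np.cos(th)]])
        L=(Q[:,:2]-c)@R.T
        xs,ms=[],[]
        for a in np.arange(-.07,.111,.01):
            s=L[abs(L[:,0]-a)<.005,1]; l=s[(s>.006)&(s<.055)]; r=s[(s<-.006)&(s>-.055)]
            if len(l)>2 and len(r)>2: xs.append(a); ms.append((np.median(l)+np.median(r))/2)
        k=np.polyfit(xs,ms,1); th+=np.arctan(k[0])
        on=L[(abs(L[:,1])<.05)&(L[:,0]>-.12)&(L[:,0]<.14),0]
        lo,hi=np.percentile(on,[.7,99.5])
        s=(lo+.099+hi-.115)/2
        c=c+R.T@np.array([s,np.polyval(k,s)])
    return c,th,hi-lo,len(xs)
E
python3 - <<'E'
from h import *
for n in('top','side'):
    z=np.load(f'pics/{n}0.npz'); P=cloud(n,z['d'])
    w=(P[...,2]>.009)&(P[...,2]<.035)&(abs(P[...,1]-.25)<.07)&(P[...,0]>.445)&(P[...,0]<.69)
    w=cv2.morphologyEx(w.astype(np.uint8),cv2.MORPH_CLOSE,np.ones((3,3)))
    k,l,s,_=cv2.connectedComponentsWithStats(w); Q=np.concatenate([P[l==j] for j in range(1,k) if s[j,4]>30])
    Q=Q[Q[:,2]>.006]
    print(n,tongs_fit(Q,(.553,.239),.13),Q.min(0),Q.max(0))
    if n=='top':
        for nm,(a,b,c,e) in dict(jar=(170,220,475,525),decoy=(285,335,395,445),bottle=(205,250,75,130)).items():
            q=P[a:b,c:e].reshape(-1,3); q=q[q[:,2]>.012]; print(nm,np.round(q.min(0),3),np.round(q.max(0),3))
E
```

```text
top (array([0.55787219, 0.23929073]), np.float64(0.1362763251561538), np.float64(0.21535633721645758), 19) [ 2.98371037e-01 -4.90917856e-05  6.15672220e-03] [0.67827539 0.2988573  1.46578021]
jar [ 0.298 -0.576  0.012] [ 0.651 -0.     1.466]
decoy [ 0.28  -0.324  0.012] [ 0.37  -0.     1.466]
bottle [ 0.298 -0.     0.012] [0.577 0.535 1.466]
side (array([0.55648383, 0.23811898]), np.float64(0.13131060226995678), np.float64(0.21738211946560002), 19) [ 0.32869635 -0.87519711  0.00607568] [0.67786399 0.3021086  0.9881809 ]
```

Emit:
jog_arm(rows=[91.8, 0, 0, 0, 5.75, 91.8, 0, 0, 0, 5.75, 91.8, 0, 0, 0, 5.75, 91.8, 25.2, -39, 0, 0, 91.8, 25.2, -39, 0, 0, 91.8, 25.2, -39, 0, 0, 91.8, 25.2, -39, 0, 0, 91.8, 25.2, -39, 0, 0, 91.8, 25.2, -39, 0, 0, 91.8, 25.2, -39, 0, 0, 91.8, 25.2, -39, 0, 0, 91.8, 25.2, -39, 0, 0, 91.8, 25.2, -39, 0, 0, 91.8, 25.2, -39, 0, 0, 91.8, 25.2, -39, 0, 0, 91.8, 25.2, -39, 0, 0, 91.8, 25.2, -39, 0, 0, 91.8, 25.2, -39, 0, 0, 91.8, 25.2, -39, 0, 0, 91.8, 25.2, -39, 0, 0], grip_force=30)

```text
time: 2.1
tool_pos: [0.5576, 0.2399, 0.2262]
tool_rot: [3.141, 0.001, 0.134]
contact_force: [0.9, -0.2, 0.3]
opening: 0.092
```

Emit:
jog_arm(rows=[91.8, 0, 1, 40, 0, 91.8, 0, 0, 40, 0, 91.8, 0, 0, 40, 0, 91.8, 0, 0, 40, 0, 91.8, 0, 0, 35, 0, 91.8, 0, 0, 15, 0, 91.8, 0, 0, 7, 0, 91.8, 0, 0, 5, 0, 91.8, 0, 0, 0, 0, 91.8, 0, 0, 0, 0])

```text
time: 3.1
tool_pos: [0.5582, 0.2372, 0.0057]
tool_rot: [-3.141, -0.002, 0.134]
contact_force: [-0.3, -0.9, -0.3]
opening: 0.0917
```

```bash
python3 - <<'E'
from h import *
im,d,P=shot('side','s1'); im2,d2,P2=shot('top','t1')
a=cv2.resize(im[90:240,220:420],(800,600)); cv2.imwrite('pics/s1c.png',a[...,::-1])
E
```

```text
(no output)
```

View pics/s1c.png

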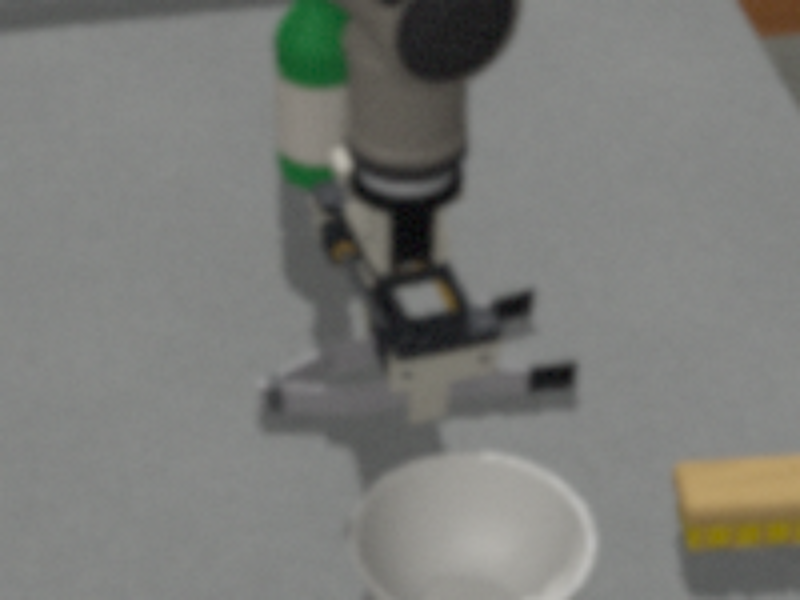

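Side crop: fingers straddle the tongs' arms near their middle (near finger at (428,395), jaws at (555,375) and (515,305)). Lowering slightly and closing to 44 mm.

Emit:
jog_arm(rows=[91.8, 0, 0, 2, 0, 60, 0, 0, 0, 0, 50, 0, 0, 0, 0, 44, 0, 0, 0, 0, 44, 0, 0, 0, 0, 44, 0, 0, 0, 0, 44, 0, 0, 0, 0, 44, 0, 0, 0, 0])

```text
time: 4.0
tool_pos: [0.5576, 0.2371, 0.0027]
tool_rot: [3.142, -0.0, 0.134]
contact_force: [-0.2, 0.2, 0.4]
opening: 0.0451
```

Emit:
jog_arm(rows=[44, 0, 0, 0, 0, 44, 0, 0, -5, 0, 44, 0, 0, -10, 0, 44, 0, 0, -20, 0, 44, 0, 0, -30, 0, 44, 0, 0, -30, 0, 44, 0, 0, -30, 0, 44, 0, 0, -15, 0, 44, 0, 0, 0, 0, 44, 0, 0, 0, 0])

```text
time: 5.0
tool_pos: [0.5572, 0.2369, 0.1427]
tool_rot: [3.142, -0.0, 0.134]
contact_force: [-0.1, -0.4, -0.6]
opening: 0.0438
```

```bash
python3 - <<'E'
from h import *
im,d,P=shot('side','s2'); im2,d2,P2=shot('top','t2')
a=cv2.resize(im[40:190,220:420],(800,600)); cv2.imwrite('pics/s2c.png',a[...,::-1]); print(observe()['opening'])
E
```

```text
0.043986071270789635
```

View pics/s2c.png

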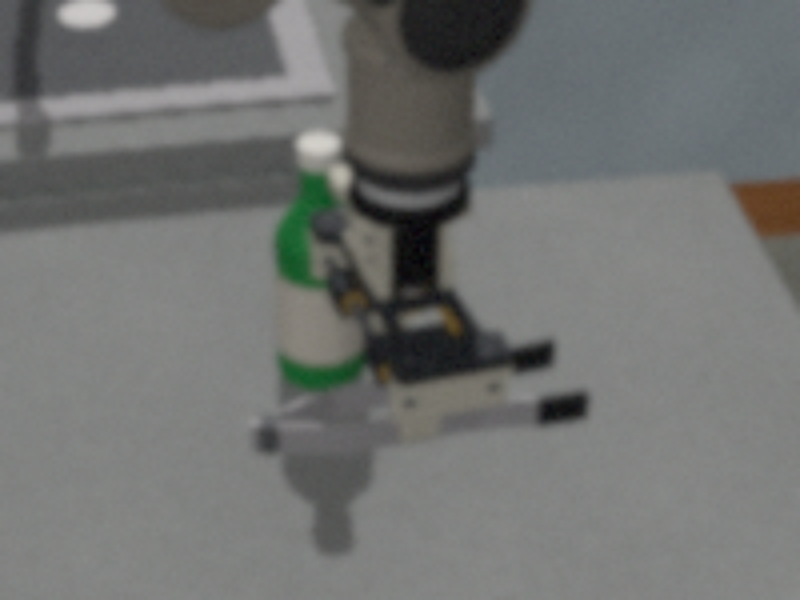

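Tongs are lifted, both arms held, jaws at crop (562,408) and (532,355). Measuring them in the tool frame.

```bash
cat >> h.py <<'E'
def toolpts(n,tag,st=None):
    z=np.load(f'pics/{tag}.npz'); P=cloud(n,z['d']); P=P[z['d']>0]
    st=st or observe(); th=st['tool_rot'][2]; c=st['tool_pos']
    D=P-c; return np.stack([D[:,0]*np.cos(th)+D[:,1]*np.sin(th),-D[:,0]*np.sin(th)+D[:,1]*np.cos(th),D[:,2]],1) # x fwd, y LEFT, z up
E
python3 - <<'E'
from h import *
for n,t in(('side','s2'),('top','t2')):
    T=toolpts(n,t); T=T[(abs(T[:,0])<.13)&(abs(T[:,1])<.05)&(abs(T[:,2]-.005)<.035)]
    for a in(-.09,-.07,-.05,.04,.06,.08,.09,.1,.11):
        s=T[abs(T[:,0]-a)<.005]
        if len(s)>3: l=s[s[:,1]>0];r=s[s[:,1]<0]; print(n,a,len(l),len(r),'L',np.round(np.median(l[:,1]),4) if len(l) else 0,'R',np.round(np.median(r[:,1]),4) if len(r) else 0,'z',np.round(np.percentile(s[:,2],[3,97]),4))
    print(np.percentile(T[:,0],[.5,99.5]))
E
```

```text
side -0.09 8 34 L 0.0023 R -0.0062 z [-0.0005  0.0231]
side -0.07 18 29 L 0.0101 R -0.0142 z [0.0017 0.0227]
side -0.05 24 31 L 0.0173 R -0.0183 z [-0.0028  0.0207]
side 0.04 0 22 L 0 R -0.0238 z [-0.0003  0.0167]
side 0.06 0 24 L 0 R -0.025 z [0.     0.0193]
side 0.08 0 33 L 0 R -0.0294 z [-0.0006  0.021 ]
side 0.09 18 25 L 0.0281 R -0.0313 z [-0.0019  0.021 ]
side 0.1 24 29 L 0.0285 R -0.0311 z [0.0004 0.023 ]
side 0.11 26 24 L 0.0295 R -0.0322 z [0.0004 0.0228]
[-0.10069899  0.11798202]
top 0.1 0 5 L 0 R -0.0316 z [0.0072 0.024 ]
top 0.11 0 8 L 0 R -0.032 z [0.0052 0.0204]
[-0.02548648  0.11760341]
```

Emit:
jog_arm(rows=[44, 0, 0, 0, 7.26, 44, 0, 0, 0, 7.26, 44, 0, 0, 0, 7.26, 44, 0, 0, 0, 7.26, 44, 0, 0, 0, 7.26, 44, 14.5, 33.8, 0, 0, 44, 14.5, 33.8, 0, 0, 44, 14.5, 33.8, 0, 0, 44, 14.5, 33.8, 0, 0, 44, 14.5, 33.8, 0, 0, 44, 14.5, 33.8, 0, 0, 44, 14.5, 33.8, 0, 0, 44, 14.5, 33.8, 0, 0, 44, 14.5, 33.8, 0, 0, 44, 14.5, 33.8, 0, 0, 44, 14.5, 33.8, 0, 0, 44, 14.5, 33.8, 0, 0, 44, 0, 0, 0, 0])

```text
time: 6.9
tool_pos: [0.5148, -0.2063, 0.1414]
tool_rot: [3.14, 0.001, -0.504]
contact_force: [-0.5, 0.2, -1.4]
opening: 0.0444
```

```bash
python3 - <<'E'
from h import *
shot('side','s3'); shot('top','t3'); st=observe(); print(st['tool_pos'],st['tool_rot'],st['opening'])
for n,t in(('side','s3'),('top','t3')):
    im=np.load(f'pics/{t}.npz')['im'];h=cv2.cvtColor(im,cv2.COLOR_RGB2HSV)[np.load(f'pics/{t}.npz')['d']>0]
    T=toolpts(n,t,st); o=(h[:,0]<20)&(h[:,1]>150)&(abs(T[:,0]-.1)<.05)&(abs(T[:,1])<.05)&(T[:,2]<-.08)&(T[:,2]>-.105)
    q=T[o]; 
    if len(q)>5: q=q[q[:,2]>np.median(q[:,2])-.003]; print(n,'orange',len(q),(q.min(0)+q.max(0))/2,np.ptp(q,0))
    T=T[(abs(T[:,0])<.13)&(abs(T[:,1])<.05)&(abs(T[:,2]-.005)<.035)]
    for a in(-.09,-.07,.08,.09,.1,.11):
        s=T[abs(T[:,0]-a)<.005]
        if len(s)>3: l=s[s[:,1]>0];r=s[s[:,1]<0]; print(n,a,len(l),len(r),'L',np.round(np.median(l[:,1]),4) if len(l) else 0,'R',np.round(np.median(r[:,1]),4) if len(r) else 0,'z',np.round(np.percentile(s[:,2],[3,97]),4))
E
```

```text
[ 0.51500636 -0.20262604  0.1414479 ] [-3.14134095e+00  2.58296591e-03 -5.01832221e-01] 0.04418255441954198
side orange 135 [ 0.10084065 -0.00210194 -0.09154601] [0.02975238 0.03273206 0.00752287]
side -0.09 4 48 L 0.0026 R -0.0092 z [-0.0006  0.0211]
side -0.07 40 33 L 0.0064 R -0.016 z [-0.0001  0.0202]
side 0.08 40 38 L 0.0219 R -0.0323 z [-0.0032  0.0209]
side 0.09 40 40 L 0.0239 R -0.0332 z [-0.0026  0.0215]
side 0.1 40 41 L 0.0243 R -0.034 z [-0.0008  0.0212]
side 0.11 35 40 L 0.0247 R -0.0351 z [-0.0023  0.0215]
```

Aligned within ~2 mm. Descending over the tablet.

Emit:
jog_arm(rows=[44, 1, 0, 25, 0, 44, 0, 0, 25, 0, 44, 0, 0, 20, 0, 44, 0, 0, 15, 0, 44, 0, 0, 15, 0, 44, 0, 0, 8, 0, 44, 0, 0, 6, 0, 44, 0, 0, 0, 0, 44, 0, 0, 0, 0])

```text
time: 7.9
tool_pos: [0.517, -0.2027, 0.0291]
tool_rot: [3.142, -0.001, -0.499]
contact_force: [0.2, -0.4, -1.1]
opening: 0.0442
```

```bash
python3 - <<'E'
from h import *
im,_,_=shot('side','s4'); im2,_,_=shot('top','t4'); st=observe(); print(st['tool_pos'],st['contact_force'],st['opening'])
a=cv2.resize(im[270:370,300:433],(798,600)); cv2.imwrite('pics/s4c.png',a[...,::-1])
E
```

```text
[ 0.51712831 -0.20297816  0.02941624] [-0.66161195  0.2520419  -1.08303135] 0.04397221138904817
```

View pics/s4c.png

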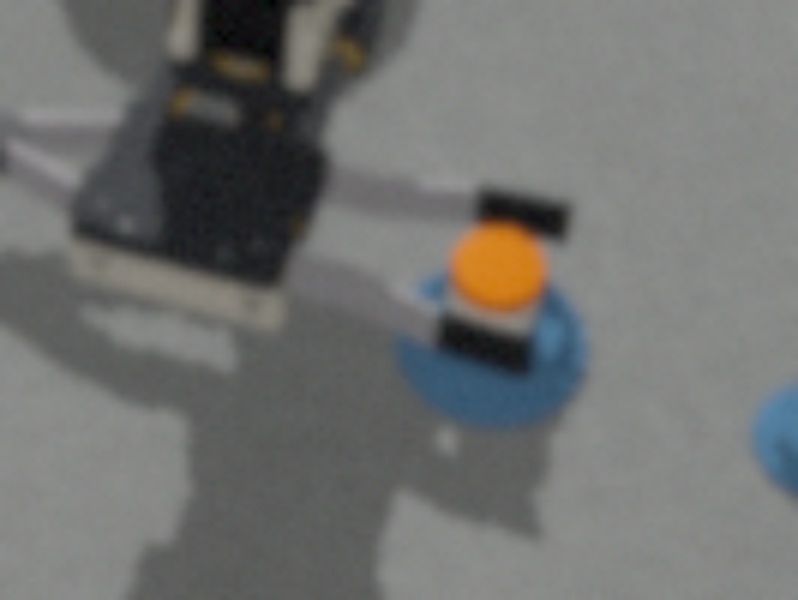

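Tablet (crop 500,265) sits between the jaws (485,345 near, 525,210 far). Squeezing.

Emit:
jog_arm(rows=[44, 0, 0, 2, 0, 42, 0, 0, 0, 0, 40, 0, 0, 0, 0, 38, 0, 0, 0, 0, 36, 0, 0, 0, 0, 34, 0, 0, 0, 0, 32, 0, 0, 0, 0, 30, 0, 0, 0, 0, 28, 0, 0, 0, 0, 28, 0, 0, 0, 0, 28, 0, 0, 0, 0, 28, 0, 0, 0, 0], grip_force=32)

```text
time: 9.2
tool_pos: [0.5167, -0.2028, 0.0267]
tool_rot: [3.142, -0.0, -0.5]
contact_force: [0.4, 0.2, -1.2]
opening: 0.0334
```

Emit:
jog_arm(rows=[28, 0, 0, 0, 0, 28, 0, 0, -4, 0, 28, 0, 0, -8, 0, 28, 0, 0, -15, 0, 28, 0, 0, -25, 0, 28, 0, 0, -25, 0, 28, 0, 0, -25, 0, 28, 0, 0, -20, 0, 28, 0, 0, -10, 0, 28, 0, 0, 0, 0, 28, 0, 0, 0, 0])

```text
time: 10.3
tool_pos: [0.5163, -0.2026, 0.1581]
tool_rot: [3.142, 0.001, -0.5]
contact_force: [-0.6, 0.0, -2.0]
opening: 0.0331
```

```bash
python3 - <<'E'
from h import *
im,_,_=shot('side','s5'); st=observe(); print(st['tool_pos'],st['contact_force'],st['opening'])
a=cv2.resize(im[230:350,290:450],(800,600)); cv2.imwrite('pics/s5c.png',a[...,::-1])
E
```

```text
[ 0.51607398 -0.20247839  0.15765669] [ 0.60943673  0.31440489 -1.50756333] 0.03318751101883879
```

View pics/s5c.png

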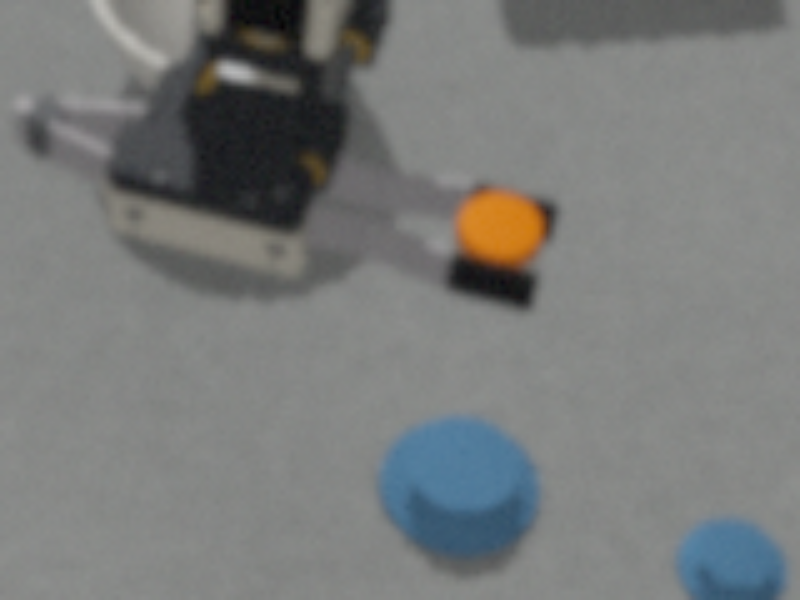

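Tablet is held between both jaws (500,228), off the empty stand (460,480). Moving over the bowl.

Emit:
jog_arm(rows=[28, -5.4, -6.9, 0, 0, 28, -12, -15, 0, 0, 28, -18, -23, 0, 0, 28, -20, -26, 0, 0, 28, -20, -26, 0, 0, 28, -20, -26, 0, 0, 28, -20, -26, 0, 0, 28, -18, -23, 0, 0, 28, -15, -18.4, 0, 0, 28, -10, -12, 10, 0, 28, -6, -7, 10, 0, 28, 0, 0, 8, 0, 28, 0, 0, 0, 0, 28, 0, 0, 0, 0, 28, 0, 0, 0, 0])

```text
time: 11.85
tool_pos: [0.4731, 0.059, 0.1309]
tool_rot: [-3.141, -0.001, -0.501]
contact_force: [-0.2, 0.1, -1.1]
opening: 0.0334
```

```bash
python3 - <<'E'
from h import *
im,_,P1=shot('side','s6'); im2,_,P2=shot('top','t6'); st=observe(); print(st['tool_pos'],st['tool_rot'],st['qvel'],st['opening'])
for im_,P,n in((im,P1,'side'),(im2,P2,'top')):
    h=cv2.cvtColor(im_,cv2.COLOR_RGB2HSV); o=(h[...,0]<20)&(h[...,1]>150)&(P[...,2]>.1)&(P[...,2]<.18)&(abs(P[...,0]-.56)<.06)&(abs(P[...,1])<.07)
    q=P[o]; print(n,len(q),(q.min(0)+q.max(0))/2 if len(q) else 0,np.ptp(q,0) if len(q) else 0)
    w=(P[...,2]>.06)&(P[...,2]<.076)&(abs(P[...,1]-.012)<.1)&(abs(P[...,0]-.558)<.1)
    print('rim',(P[w].min(0)+P[w].max(0))/2,np.ptp(P[w],0))
a=cv2.resize(im[140:280,250:436],(797,600)); cv2.imwrite('pics/s6c.png',a[...,::-1])
E
```

```text
[0.47306998 0.05914363 0.13099219] [-3.14136281e+00 -7.17982395e-04 -5.00840480e-01] [ 0.0045181  -0.00226441  0.00241199 -0.00049158  0.00033142  0.00132255] 0.03339352656459814
side 137 [0.56246228 0.01047452 0.14530315] [0.0367763  0.0384993  0.02291476]
rim [0.55783783 0.00824871 0.06750407] [0.14950669 0.14676618 0.01498864]
top 0 0 0
rim [0.56303877 0.00798837 0.06804329] [0.14168375 0.13534577 0.0158999 ]
```

View pics/s6c.png

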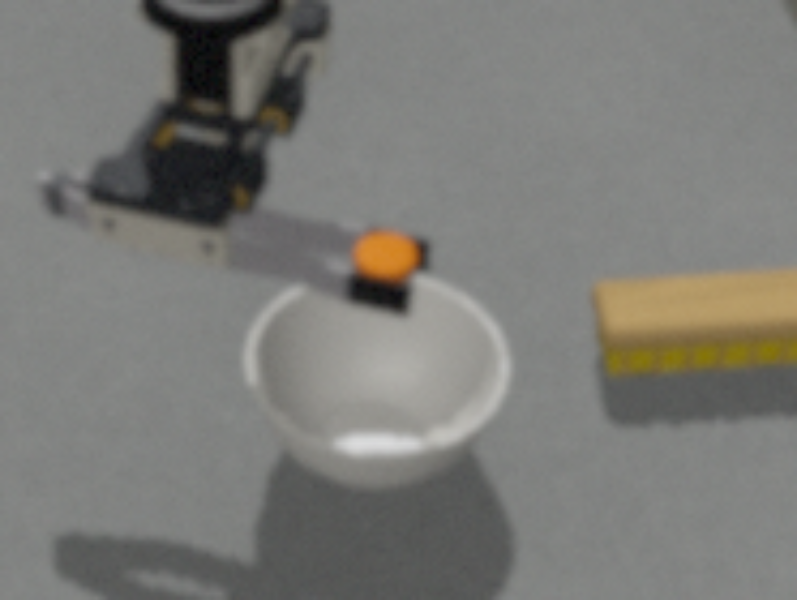

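Tablet (crop 385,255) is held over the bowl's centre, within about 5 mm by measurement, with its bottom about 50 mm above the rim. Handing in.

Emit:
jog_arm(rows=[28, 0, 0, 0, 0, 28, 0, 0, 0, 0, 28, 0, 0, 0, 0, 28, 0, 0, 0, 0, 28, 0, 0, 0, 0])

```text
time: 12.45
tool_pos: [0.4727, 0.0597, 0.1307]
tool_rot: [3.142, -0.0, -0.5]
contact_force: [-0.3, -1.2, -1.6]
opening: 0.0333
```

```bash
python3 -c "
from h import *
s=observe(); print(s['tool_pos'],s['opening'],abs(s['qvel']).max()); print(hand_in())"
```

```text
[0.47270577 0.05969529 0.1307153 ] 0.03330855800141651 0.0020921116645909532
the job is handed in; nothing more can be done
None
```

I picked up the leftmost tongs, squeezed the tablet on its stand between both jaws, lifted it off, and handed in at about 12.5 s, holding it over the bowl.

**Last checks:**
- **Tablet position:** the side camera puts the tablet at (0.562, 0.010) and the bowl's centre at about (0.558, 0.010), so it is within about 5 mm.
- **Clearance:** the tablet's underside is roughly 50 mm above the rim.
- **Grip:** the finger opening is 33.3 mm, against the 34 mm expected with the tablet gripped.
- **Stillness:** the arm is at rest, with joint speeds of 0.002 rad/s or less.
- **Bowl:** it is where it started, to within measuring error.

**What I could not confirm:**
- In the last picture the top camera found no orange at the tablet, probably because the arm was in the way, so only the side view confirms its final position.
- I did not re-measure the bottle, jar and brush; the moves stayed clear of them and no unexpected contact force showed in the readings.

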